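# Hold the belt grinder's tension arm down for a belt change

## Robot

A 7-joint arm with a two-finger parallel gripper is mounted at the origin on the work surface. World frame = base frame: x ahead of the robot, y to its left, z up, the work surface at z = 0. Lengths are in m, angles in rad, forces in N, time in s.
With the tool pointing down it reaches from about 0.4 to 0.85 m from the base axis. Payload 10.4 kg.
Tool frame: the origin (TCP) lies between the finger pads; the fingertips stand 25 mm ahead of it and the grasp point (between the pads) lies 6 mm ahead of it; z points along the fingers, y is the line along which they close (so a half turn about z gives the same grasp; the last joint's range is limited). The gripper opens to 87 mm and grips with 3 to 60 N. Pads are 19 mm wide; open, the fingers measure 117 mm over their backs; the gripper's body (75 mm by 190 mm) begins 51 mm behind the grasp point.
Start: joints at [1.216, 0.332, -0.065, 1.46, 0.022, 1.35, -0.088], TCP at [0.204, -0.591, 0.248] pointing down, gripper open.
Joint ranges: [-2.6, 2.6], [-0.5, 2.12], [-1.47, 1.34], [0.16, 2.42], [-1.27, 4.41], [0.06, 2.06], [-2.6, 2.6]. Speed limits (rad/s): [2.22, 2.22, 2.79, 2.79, 3.14, 3.14, 3.14].

## Interface

Orientations are given as a unit quaternion [w, x, y, z].
In Python, from workcell import robot, imaging, models gives the robot as it stands. Calls block until the motion is done:
- robot.goto(position, orientation): joint-space move of the TCP to a pose.
- robot.line_to(position, velocity=0.15, rotation=None, force_limit=None): straight line of the TCP; rotation=None keeps the orientation; velocity is the mean speed in m/s. With force_limit (N) it stops when the force on the tool has changed by that much, and returns True; else False.
- robot.set_joints(angles): joint-space move.
- robot.gripper_to(opening): opening from 0.0 (shut) to 1.0 (fully open); the grip force is fixed at half the most; returns when the fingers have stopped.
- robot.hold(seconds).
- robot.solve_ik(position, orientation): joint angles nearest the present ones, or None.
- imaging.snapshot(name): name is "scene" or "top" or "wrist"; returns a dict with "frame" (420x560x3 uint8, blue, green, red), "intrinsics" (3x3 intrinsics, pixels), "cam_to_world" (4x4, takes a point from camera to world coordinates). Camera axes: x right, y down, z forward; pixel columns grow to the right and rows downward; lengths in m; the calibration is good to about 2 mm. The wrist camera is an equidistant fisheye: a pixel r from the principal point sees the ray r / f radians off the axis. A picture is of the moment at which its call begins. There is no depth.
A pose or a line that the arm cannot do raises robot.PlanningError and nothing moves.
- robot.finish_job(): hands the job in; it is judged then, once.
Trained networks look in a picture, given as the dict that the camera call returned (one of the last four; its "shot" number tells which), for a name from the list of things; names that differ only in an ending like _2 or _b are one class to them, and where a whole thing is asked for, a point or a joint stands for the part that bears it (a point fixed in the world has none). Each returns a list of dicts, best first, with "score" (0 to 1); they miss things now and then, are a little off and sometimes report something else, mostly with a low value. They report only what shows in the picture. A call takes as long as a camera call.
- models.masks_of(picture, name): "mask" (420x560 bool, what is visible of it) and "position" ([column, row] in pixels, amid what is visible of it).
- models.mark_of(picture, name): "position" ([column, row] in pixels: a listed point, or the origin of a listed thing).
Readings, each from a call of its own:
- robot.current_clock(): time.
- robot.current_qpos(): joint angles.
- robot.current_joint_vel(): joint speeds.
- robot.current_joint_torque(): joint torques, N m.
- robot.current_tcp_pos(): TCP position.
- robot.current_tool_rot(): TCP orientation.
- robot.current_ft_force(): force on the tool from outside, world axes, zero at the start.
- robot.current_wrist_torque(): the same for the moment, N m.
- robot.current_width(): opening from 0.0 (shut) to 1.0 (fully open).
- robot.current_gripper_force(): force on a finger pad.
Only numpy, scipy, OpenCV 4.12 (cv2) and the standard library are available. Lean on these libraries where they do the work, as an engineer would, in place of code of your own. Each camera call takes 0.05 s, during which the arm holds its last target. There are 200 camera calls.

## Task

A new belt is to go on the bench belt grinder, so make room for it: draw the work rest out, away from the platen, as far as it slides, and leave it there. Then push the sprung tension arm down by its handle until it is hard against its stop and keep it held there: the program finishes while the robot is still holding the arm down, for the belt to be slipped on. Leave the other things on the bench as they are.

Things in the scene. Friction and masses are not known exactly. Their poses are not given: they have to be found in the camera images.
- work_rest (a joint): how far the grinder's work rest is drawn out, in m: 0 = its table right up to the platen (the upright steel plate the belt runs over), 0.060 = fully out, at the end of its slide. Starts between 0 and 0.020. It slides level, straight away from the platen, its clamp already loose; drags with about 4 N and stays where left.
- rest_front (a point): point in the rest's table, a level steel plate 60 mm wide, 90 long, 8 thick, top 140 mm above the bench: half-way through it, mid-width, 23 mm from the front edge. Its long sides are free to grip. x points along the slide to the platen (drawn out towards -x), y across, to the motor; z up. Upright (30 wide) below, 4 to 16 mm frontward; platen and head, 270 high, 70 mm or more to +x.
- tension_arm (a joint): angle of the sprung tension arm about its pivot, in rad: 0 = up, as its spring keeps it (arm rising 0.36 rad to the rear), 0.60 = pushed down against its stop (arm 0.24 rad below level). The push needed at the handle grows from about 5 N to 13 N; let go, the arm springs back up to 0.
- handle (a point): middle of the black round cross handle at the tension arm's free end, on its axis: 20 mm thick, 70 long, 150 mm from the pivot; about 290 mm above the bench with the arm up, 200 mm at the stop, clear above and below. x along the arm away from the pivot, y along the handle (the arm's bar joins its +y end), z up. The 44 mm wheel on the arm has its rim 48 mm from the handle's axis.
- pivot (a point): point on the tension arm's pivot axis, opposite the middle of the handle, fixed to the grinder 238 mm above the bench. x points level to the rear of the grinder (from rest to handle, same as the slide's), y along the pivot axis, z up. The arm turns about this y, so the handle goes nearly straight down.
- gouge_wide: bystander, not to be disturbed: carving gouge lying flat, 210 mm long, brown wooden handle, beside the grinder, on its wheel side. Origin at the middle of its underside.
- gouge_slim: bystander, not to be disturbed: slimmer carving gouge lying flat, 190 mm long, on the bench beyond the grinder's rear, past the arm handle. Origin at the middle of its underside.
- whetstone: bystander, not to be disturbed: grey-brown sharpening stone, 170 x 60 x 25 mm, lying beside the work rest. Origin at the middle of its underside.
- wax_tin: bystander, not to be disturbed: round aluminium tin, 60 mm across, 36 mm high, in front of the wheels. Origin at the middle of its underside.
- blank: bystander, not to be disturbed: pale wooden block, 45 x 36 x 55 mm high, standing on the bench in front of the work rest. Origin at the middle of its underside.
- figure: bystander, not to be disturbed: dark carved wooden figure, 62 mm across, 76 mm high, standing near the grinder's rear. Origin at the middle of its underside.
- gift_box: bystander, not to be disturbed: gilt paper box, 90 x 75 x 55 mm, on the bench beyond the grinder's rear. Origin at the middle of its underside.
- mallet: bystander, not to be disturbed: wooden mallet lying flat, 195 mm long, round head 54 mm across, in front of the grinder, on the robot's side. Origin at the middle of its underside.

How it is judged:
By the outcome, as a careful person would: the job done as asked, in the order asked, and still so for the second after the job is handed in, while the arm keeps its last pose, push and grip.
It also fails if it takes over 48 s, if anything falls off the work surface, if the arm or the gripper's body presses on something with over 40 N, if the wrist force passes 120 N, or if a joint passes its speed limit or range.

## Working session

There is one attempt and no reset: what is moved stays moved. The work goes in short steps, each a Python script; the robot and the scene stay as the last script left them, time stands still between calls to the robot, and variables do not carry over. Pictures are saved under pics/ and viewed, at most 10 in all, crops included, and the job is handed in when it is done.

```bash
mkdir -p pics; ls; cat > h.py <<'E'
import numpy as np, cv2
from workcell import robot, imaging, models
def ray(s,p):
    K=s["intrinsics"];T=np.array(s["cam_to_world"]);K=np.array(K)
    d=np.linalg.inv(K)@[p[0],p[1],1];d=T[:3,:3]@d
    return T[:3,3],d/np.linalg.norm(d)
def rayw(s,p):
    K=np.array(s["intrinsics"]);T=np.array(s["cam_to_world"])
    u=np.array([(p[0]-K[0,2])/K[0,0],(p[1]-K[1,2])/K[1,1]]);r=np.linalg.norm(u)
    d=np.r_[u/max(r,1e-9)*np.sin(r),np.cos(r)]
    return T[:3,3],T[:3,:3]@d
def tri(rs):
    A=np.zeros((3,3));b=np.zeros(3)
    for o,d in rs:
        P=np.eye(3)-np.outer(d,d);A+=P;b+=P@o
    x=np.linalg.solve(A,b)
    return x,[float(np.linalg.norm((np.eye(3)-np.outer(d,d))@(x-o))) for o,d in rs]
def atz(r,z):
    o,d=r;return o+d*(z-o[2])/d[2]
E
python3 - <<'E'
from h import *
S={n:imaging.snapshot(n) for n in("scene","top","wrist")}
for n,s in S.items(): cv2.imwrite(f"pics/{n}0.png",s["frame"])
for n in S: print(n,np.round(S[n]["cam_to_world"],3).tolist())
Z=dict(rest_front=.136,handle=.29,pivot=.238)
for t in ["rest_front","handle","pivot","gouge_wide","gouge_slim","whetstone","wax_tin","blank","figure","gift_box","mallet"]:
    rs=[]
    for n in S:
        m=models.mark_of(S[n],t)
        if m and m[0]["score"]>.3:
            r=(rayw if n=="wrist" else ray)(S[n],m[0]["position"]);rs.append(r)
            print(t,n,np.round(m[0]["position"],0),round(m[0]["score"],2),np.round(atz(r,Z.get(t,0)),3))
    if len(rs)>1: x,e=tri(rs);print("   ",np.round(x,3),np.round(e,3))
print(robot.current_clock(),robot.current_tool_rot())
E
```

```text
pics
scene [[0.807, 0.485, -0.337, 0.925], [0.59, -0.676, 0.44, -0.478], [-0.014, -0.554, -0.832, 1.12], [0.0, 0.0, 0.0, 1.0]]
top [[-0.016, -0.997, 0.073, 0.469], [-1.0, 0.017, 0.018, -0.001], [-0.019, -0.072, -0.997, 1.299], [0.0, 0.0, 0.0, 1.0]]
wrist [[0.326, -0.906, -0.268, 0.277], [-0.945, -0.313, -0.09, -0.565], [-0.002, 0.283, -0.959, 0.384], [0.0, 0.0, 0.0, 1.0]]
rest_front scene [238. 252.] 0.95 [ 0.529 -0.107  0.136]
rest_front top [325. 222.] 0.94 [ 0.528 -0.11   0.136]
    [ 0.529 -0.109  0.139] [0.001 0.001]
handle scene [334. 149.] 0.58 [0.603 0.185 0.29 ]
handle top [206. 186.] 0.83 [0.61  0.184 0.29 ]
    [0.607 0.181 0.298] [0.002 0.002]
pivot scene [292. 196.] 0.75 [0.578 0.047 0.238]
pivot top [260. 202.] 0.78 [0.574 0.058 0.238]
    [0.574 0.058 0.224] [0.002 0.002]
gouge_wide scene [334. 251.] 0.69 [0.685 0.103 0.   ]
gouge_wide top [261. 202.] 0.63 [0.601 0.07  0.   ]
    [ 0.641  0.097 -0.041] [0.044 0.044]
gouge_slim scene [345. 197.] 0.88 [0.615 0.277 0.   ]
gouge_slim top [192. 202.] 0.67 [0.603 0.277 0.   ]
    [ 0.608  0.284 -0.015] [0.004 0.004]
whetstone scene [242. 327.] 0.9 [ 0.613 -0.215  0.   ]
whetstone top [359. 195.] 0.75 [ 0.614 -0.224  0.   ]
    [ 0.615 -0.22   0.012] [0.003 0.003]
wax_tin top [303. 192.] 0.59 [ 0.626 -0.056  0.   ]
blank scene [193. 320.] 0.65 [ 0.502 -0.272  0.   ]
blank top [377. 237.] 0.71 [ 0.487 -0.275  0.   ]
    [ 0.492 -0.274 -0.015] [0.006 0.006]
figure scene [298. 168.] 0.39 [0.441 0.287 0.   ]
figure top [187. 253.] 0.55 [0.449 0.293 0.   ]
    [0.445 0.289 0.003] [0.005 0.005]
gift_box scene [339. 155.] 0.58 [0.515 0.407 0.   ]
gift_box top [152. 233.] 0.63 [0.511 0.401 0.   ]
    [0.513 0.402 0.002] [0.003 0.003]
mallet scene [151. 305.] 0.58 [ 0.388 -0.306  0.   ]
mallet top [389. 278.] 0.55 [ 0.366 -0.306  0.   ]
    [ 0.369 -0.307 -0.027] [0.007 0.007]
1.8 [5.07276174e-06 9.86274681e-01 1.65112849e-01 1.16044585e-05]
```

```bash
python3 - <<'E'
import cv2
for n in("scene","top"):
    f=cv2.imread(f"pics/{n}0.png")
    f=f[110:410,100:420] if n=="scene" else f[120:330,120:440]
    cv2.imwrite(f"pics/{n}c.png",cv2.resize(f,None,fx=2 if n=="scene" else 2.4,fy=2 if n=="scene" else 2.4,interpolation=2))
E
```

```text
(no output)
```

View pics/scenec.png

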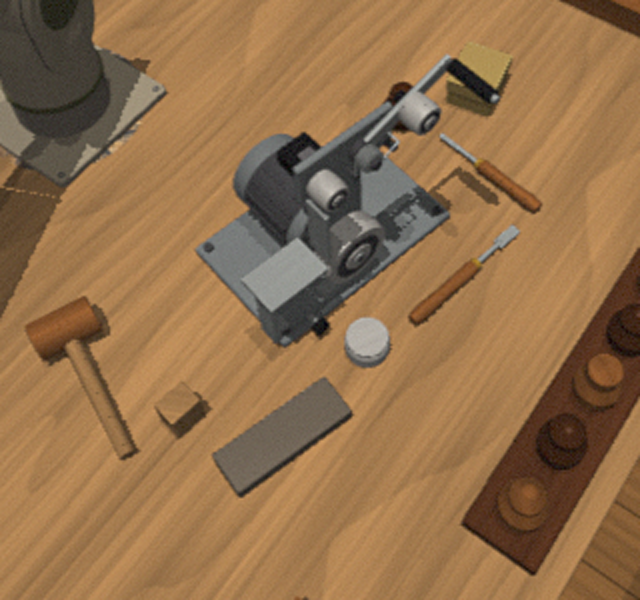

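View pics/topc.png

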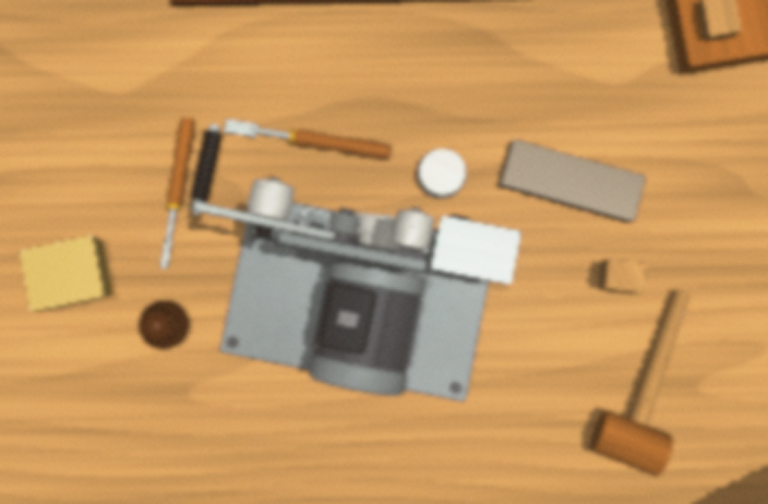

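The scene shows the grinder with the bright rest table at top pixel (318,224) and the black handle at (206,186), both matching the networks. The whetstone, blank and mallet are clear of the rest, and the gouges lie low near the handle.

```bash
cat >> h.py <<'E'
from scipy.spatial.transform import Rotation as R
def quat(x,z):
    x=np.array(x,float);z=np.array(z,float);z/=np.linalg.norm(z);x-=z*(x@z);x/=np.linalg.norm(x)
    q=R.from_matrix(np.c_[x,np.cross(z,x),z]).as_quat();return [q[3],q[0],q[1],q[2]]
E
python3 - <<'E'
from h import *
s=imaging.snapshot("top");m=models.masks_of(s,"rest_front")[0]
c=max(cv2.findContours(m["mask"].astype(np.uint8),0,1)[0],key=cv2.contourArea)
b=cv2.boxPoints(cv2.minAreaRect(c));w=np.array([atz(ray(s,p),.14) for p in b]);print(m["score"],np.round(w,3).tolist())
for i in range(2):
    e=w[i+1]-w[i];print(np.linalg.norm(e),np.degrees(np.arctan2(e[1],e[0])))
a=np.radians(77.5);u=np.array([np.cos(a),np.sin(a),0]);v=np.array([-u[1],u[0],0])
p=np.array([.529,-.109,0])
for n,P,x in [("rest",p+[0,0,.142],-u),("out",p-.06*u+[0,0,.142],-u),("hov",p-.03*u+[0,0,.27],-u)]:
    j=robot.solve_ik(P,quat(x,[0,0,-1]));print(n,None if j is None else np.round(j,2))
for sg in(1,-1):
  for P,t in [((.605,.183,.38),0),((.605,.183,.296),0),((.605,.183,.206),.24)]:
    z=-np.cos(t)*np.array([0,0,1])-np.sin(t)*u  # normal to the arm: leans toward -u going down
    j=robot.solve_ik(P,quat(sg*v,z));print(sg,P,None if j is None else np.round(j,2))
robot.goto(p-.03*u+[0,0,.27],quat(-u,[0,0,-1]))
s=imaging.snapshot("wrist");cv2.imwrite("pics/w1.png",s["frame"])
m=models.mark_of(s,"rest_front");print(m[:1])
if m: print(atz(rayw(s,m[0]["position"]),.136))
m=models.masks_of(s,"rest_front")
if m:
    c=max(cv2.findContours(m[0]["mask"].astype(np.uint8),0,1)[0],key=cv2.contourArea)
    w=np.array([atz(rayw(s,q),.14)[:2] for q in c[:,0,:]]).astype(np.float32);print(m[0]["score"],cv2.minAreaRect(w))
print(robot.current_clock(),robot.current_tcp_pos(),robot.current_ft_force())
E
```

```text
0.82 [[0.508, -0.038, 0.14], [0.565, -0.052, 0.14], [0.544, -0.139, 0.14], [0.487, -0.125, 0.14]]
0.058745594174694465 -13.644474003226714
0.08945892752466468 -103.60321538566402
rest [ 1.18  0.66 -1.39  1.77  0.67  1.3   2.55]
out None
hov None
1 (0.605, 0.183, 0.38) [ 0.33  0.52 -1.11  1.16  0.47  1.71  0.71]
1 (0.605, 0.183, 0.296) [ 0.37  0.55 -1.1   1.32  0.48  1.55  0.68]
1 (0.605, 0.183, 0.206) [ 0.24  0.74 -1.13  1.34  0.77  1.67  0.5 ]
-1 (0.605, 0.183, 0.38) [ 0.31  0.51 -1.07  1.16  0.44  1.71 -2.42]
-1 (0.605, 0.183, 0.296) [ 0.35  0.52 -1.04  1.32  0.44  1.54 -2.44]
-1 (0.605, 0.183, 0.206) [-0.84  0.51  0.54  1.41 -0.05  1.42 -2.12]Traceback (most recent call last):
  File "<stdin>", line 15, in <module>
workcell.PlanningError: the arm cannot take that pose within its joint ranges
```

```bash
cat >> h.py <<'E'
a=np.radians(76.6);u=np.array([np.cos(a),np.sin(a),0]);v=np.array([-u[1],u[0],0]);k=np.array([0,0,1.])
def qrest(t=.35): return quat(u,-np.cos(t)*k+np.sin(t)*u)
E
python3 - <<'E'
from h import *
p=np.array([.525,-.109,0]);q=qrest()
for P in (p+.142*k,p-.06*u+.142*k,p-.06*u+.27*k):
    j=robot.solve_ik(P,q);print(None if j is None else np.round(j,2))
robot.goto(p-.04*u+.27*k,q)
s=imaging.snapshot("wrist");cv2.imwrite("pics/w1.png",s["frame"])
m=models.mark_of(s,"rest_front");print(m[:1])
if m: print(atz(rayw(s,m[0]["position"]),.136))
m=models.masks_of(s,"rest_front")
if m:
    c=max(cv2.findContours(m[0]["mask"].astype(np.uint8),0,1)[0],key=cv2.contourArea)
    w=np.array([atz(rayw(s,q),.14)[:2] for q in c[:,0,:]]).astype(np.float32);print(m[0]["score"],cv2.minAreaRect(w))
print(robot.current_clock(),robot.current_tcp_pos(),robot.current_ft_force())
E
```

```text
[ 0.82  0.32 -0.57  1.8  -0.2   1.09  0.13]
[ 0.91  0.35 -0.56  1.76 -0.18  1.14  0.22]
[ 0.92  0.23 -0.57  1.61 -0.23  1.39  0.18]
[]
0.72 ((0.527037501335144, -0.08955777436494827), (0.09135081619024277, 0.06102796643972397), 78.30814361572266)
4.0167 [ 0.51557276 -0.14875344  0.26990589] [-1.00087157  0.12230202 -0.30724021]
```

View pics/w1.png

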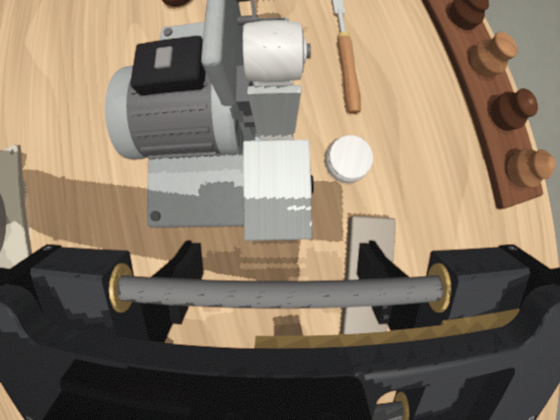

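The wrist view shows the table at (278,190), 91 × 61 mm when back-projected at z = 0.14, with both long sides free. Top and wrist views agree, so I'll grip and draw it out.

```bash
sed -i 's/76.6/77.4/' h.py; python3 - <<'E'
from h import *
t=.35;zt=np.sin(t)*u-np.cos(t)*k
g=np.array([.523,-.110,.136])-.006*zt;q=qrest()
robot.line_to(g+.07*k,velocity=.15,rotation=q)
print("hit",robot.line_to(g,velocity=.1,force_limit=8),robot.current_tcp_pos()-g)
robot.gripper_to(.55);print("w",robot.current_width()*87,robot.current_gripper_force(),robot.current_ft_force())
p0=np.array(robot.current_tcp_pos())
h=robot.line_to(p0-.075*u,velocity=.06,force_limit=14)
p1=np.array(robot.current_tcp_pos());print("stop",h,(p1-p0)@u,(p1-p0)@v,robot.current_ft_force(),robot.current_width()*87,robot.current_clock())
s=imaging.snapshot("top")
m=models.masks_of(s,"rest_front");print(models.mark_of(s,"rest_front")[:1],m and m[0]["score"])
cv2.imwrite("pics/t2.png",cv2.resize(s["frame"][120:330,120:440],None,fx=2.4,fy=2.4))
E
```

```text
hit False [ 4.18999048e-04 -6.87343389e-05  6.26252000e-04]
w 59.27572819811621 29.99880543909967 [-2.01815313  0.0323128   2.67760221]
stop True -0.05571248943061855 -0.0002843067214922234 [-0.20028241  0.28001051  3.62336051] 59.1746078614338 6.975
[{'position': [345.1, 228.7], 'score': 0.74}] 0.85
```

View pics/t2.png

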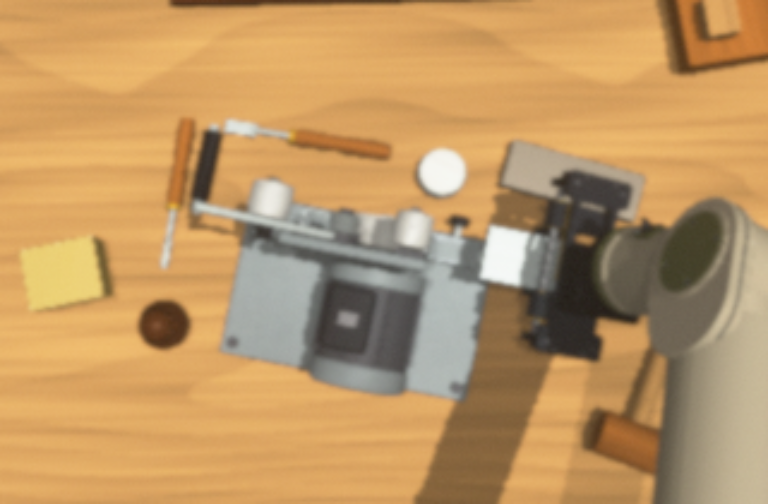

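The rest has come out (rear edge from x≈435 to 485 in the crop). I'll pull once more to confirm the end stop, then release, back off and view the handle.

```bash
python3 - <<'E'
from h import *
p0=np.array(robot.current_tcp_pos())
h=robot.line_to(p0-.012*u,velocity=.03,force_limit=22)
p1=np.array(robot.current_tcp_pos());print("stop",h,(p1-p0)@u,robot.current_ft_force())
robot.gripper_to(1.0);print(robot.current_ft_force())
robot.line_to(np.array(robot.current_tcp_pos())+.15*k,velocity=.2)
robot.line_to(np.array(robot.current_tcp_pos())+.10*k-.03*u,velocity=.2)
s=imaging.snapshot("top");m=models.masks_of(s,"rest_front")[0]
c=max(cv2.findContours(m["mask"].astype(np.uint8),0,1)[0],key=cv2.contourArea)
b=cv2.boxPoints(cv2.minAreaRect(c));w=np.array([atz(ray(s,p),.14) for p in b]);print(m["score"],np.round(w.mean(0),3),np.ptp(w@u))
mk=models.mark_of(s,"rest_front");print(mk and atz(ray(s,mk[0]["position"]),.136))
for sg in(1,-1):
  for P,t in [((.605,.183,.42),0),((.605,.183,.296),0),((.605,.183,.206),.24)]:
    j=robot.solve_ik(P,quat(sg*v,-np.cos(t)*k-np.sin(t)*u));print(sg,P,None if j is None else np.round(j,2))
print(np.round(robot.current_qpos(),2),robot.current_clock())
E
```

```text
stop True -9.16128396719813e-05 [-0.10378638  1.21563761  2.90412028]
[ 0.19390623  0.77947982 -0.21550995]
0.73 [ 0.512 -0.139  0.14 ] 0.09530982065348848
[ 0.51547285 -0.16435352  0.136     ]
1 (0.605, 0.183, 0.42) [ 0.26  0.49 -1.03  1.07  0.43  1.78  0.74]
1 (0.605, 0.183, 0.296) [ 0.32  0.5  -1.    1.33  0.42  1.53  0.72]
1 (0.605, 0.183, 0.206) [ 0.14  0.64 -0.93  1.35  0.64  1.6   0.57]
-1 (0.605, 0.183, 0.42) [ 0.21  0.46 -0.91  1.07  0.36  1.76 -2.37]
-1 (0.605, 0.183, 0.296) [ 0.26  0.46 -0.89  1.33  0.35  1.51 -2.39]
-1 (0.605, 0.183, 0.206) [ 0.19  0.68 -1.02  1.34  0.7   1.63 -2.6 ]
[ 0.96  0.22 -0.56  1.38 -0.23  1.64  0.18] 9.9
```

```bash
python3 - <<'E'
from h import *
h0=np.array([.605,.183,0])
S1=[(imaging.snapshot(n),n) for n in("top","scene")]
rs=[]
for s,n in S1:
    for f in("mark_of",):
        m=models.mark_of(s,"handle")
        if m: print(n,m[0]);rs.append(ray(s,m[0]["position"]))
robot.goto(h0+.44*k,quat(v,-k)); robot.gripper_to(.55)
s=imaging.snapshot("wrist");cv2.imwrite("pics/w3.png",s["frame"])
for m in models.mark_of(s,"handle")[:2]: print(m,atz(rayw(s,m["position"]),.29))
m=models.mark_of(s,"handle")
if m: rs.append(rayw(s,m[0]["position"]))
if len(rs)>1: print(tri(rs))
mm=models.mark_of(s,"pivot");print(mm and atz(rayw(s,mm[0]["position"]),.238))
print(robot.current_clock(),robot.current_tcp_pos())
E
```

```text
top {'position': [205.7, 187.1], 'score': 0.74}
scene {'position': [334.5, 147.5], 'score': 0.72}
{'position': [281.4, 199.9], 'score': 0.67} [0.6052501  0.18522074 0.29      ]
(array([0.60456164, 0.183981  , 0.29762576]), [0.002738353307229113, 0.0010438449696286488, 0.002065048761434579])
[0.57349596 0.04448254 0.238     ]
12.6833 [0.60499094 0.18302422 0.44002252]
```

View pics/w3.png

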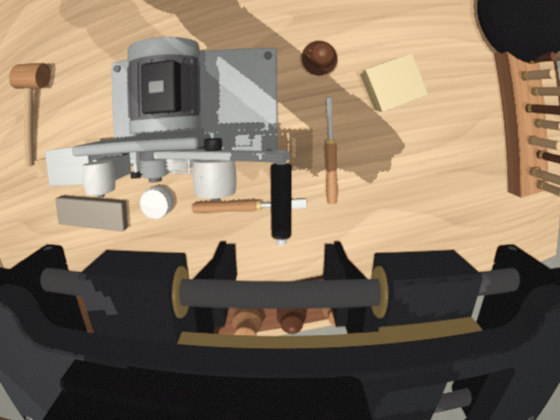

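The wrist view shows the handle at (281,200), centred between the fingers, with the wheel at (215,178) clear of them. Handle at about (0.605, 0.185, 0.292), as expected from the text.

```bash
cat >> h.py <<'E'
H=np.array([.605,.185,.2915]);piv=H-.15*(np.cos(.36)*u+np.sin(.36)*k)
def arc(th,lead=0.):
    f=.36-th;t=.24*min(th/.6,1.);z=-np.cos(t)*k-np.sin(t)*u
    return piv+.15*(np.cos(f)*u+np.sin(f)*k)-.006*z, quat(v,z)
E
python3 - <<'E'
from h import *
P,q=arc(0)
print("hit",robot.line_to(P,velocity=.12,rotation=q,force_limit=8),robot.current_tcp_pos()-P)
robot.gripper_to(.05);print("w",robot.current_width()*87,robot.current_gripper_force(),robot.current_ft_force())
for th in(.14,.28,.42,.53):
    P,q=arc(th);h=robot.line_to(P,velocity=.08,rotation=q,force_limit=25)
    print(th,h,np.round(robot.current_tcp_pos()-P,4),np.round(robot.current_ft_force(),1))
    if h: break
else:
    P,q=arc(.67);h=robot.line_to(P,velocity=.03,rotation=q,force_limit=12)
    c=np.array(robot.current_tcp_pos());robot.hold(.2);print("end",h,c-arc(.6)[0],np.round(robot.current_ft_force(),1),robot.current_width()*87,robot.current_clock())
s=imaging.snapshot("scene");cv2.imwrite("pics/s4.png",cv2.resize(s["frame"][60:330,140:480],None,fx=2.2,fy=2.2))
m=models.mark_of(s,"handle");print(m[:1],m and atz(ray(s,m[0]["position"]),.202))
E
```

```text
hit False [0.00022892 0.00022088 0.0008086 ]
w 18.946033022910484 29.98639662604546 [-3.2935546  -4.53684347  2.55937161]
0.14 False [-0.0001 -0.0009  0.0002] [-3.9 -6.5  5.8]
0.28 False [-0.0001 -0.001   0.0005] [-5.2 -6.6  8.9]
0.42 False [-0.0001 -0.0009  0.001 ] [-6.1 -6.8 12.5]
0.53 False [ 0.     -0.0006  0.0014] [-6.1 -5.3 13.7]
end True [-3.22548448e-05 -1.56593054e-03 -3.53324166e-03] [-2.8 -0.2 12.8] 18.728563789240233 17.0417
[{'position': [333.7, 172.8], 'score': 0.77}] [0.60932587 0.18834861 0.202     ]
```

View pics/s4.png

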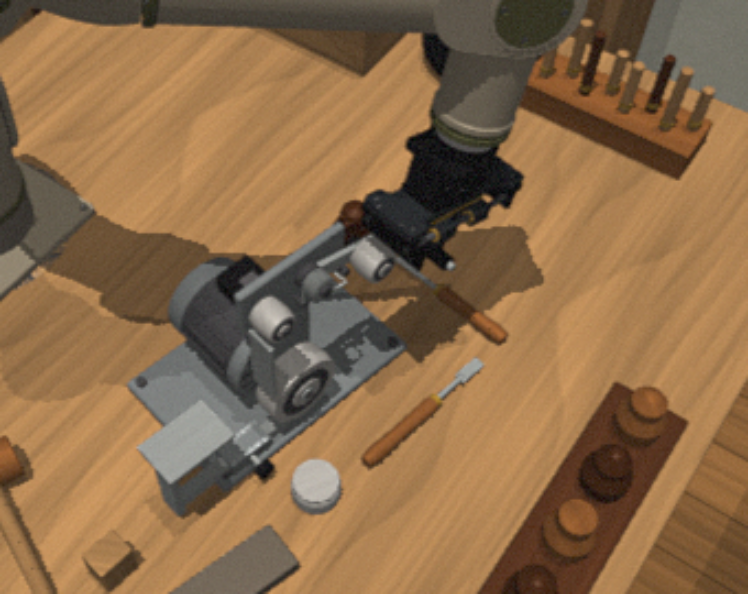

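The arm is down and level-to-below in the picture (handle ≈ (333,173) px, z ≈ 0.2), and the rest is out. The residual force only matches the spring, so I'll preload against the stop in small steps.

```bash
python3 - <<'E'
from h import *
d=np.sin(-.24)*u-np.cos(.24)*k
c0=np.array(robot.current_tcp_pos())
for i in range(8):
    robot.line_to(c0+d*.001*(i+1),velocity=.02);robot.hold(.15)
    f=np.array(robot.current_ft_force());print(i+1,np.round(f,1),round(-f@d,1),round((np.array(robot.current_tcp_pos())-c0)@d*1e3,2))
    if -f@d>24: break
robot.hold(.5);f=np.array(robot.current_ft_force());print(f,robot.current_width()*87,robot.current_clock())
s=imaging.snapshot("wrist");cv2.imwrite("pics/w5.png",s["frame"])
for n in("top","scene"):
    s=imaging.snapshot(n);m=models.mark_of(s,"handle");print(n,m and (m[0]["score"],atz(ray(s,m[0]["position"]),.202)))
    m=models.mark_of(s,"rest_front");print(m and atz(ray(s,m[0]["position"]),.136))
E
```

```text
1 [-3.8 -2.5 13. ] 11.8 -0.98
2 [-4.5 -2.6 14. ] 12.8 -0.05
3 [-4.7 -2.6 14.3] 13.1 0.82
4 [-5.3 -2.  18.4] 17.2 1.17
5 [-6.  -1.7 22.8] 21.5 1.35
6 [-6.7 -2.9 28.4] 26.5 1.5
[-7.85127062 -2.54850824 28.90559643] 18.87778565211222 20.0417
top []
[ 0.51393662 -0.17605358  0.136     ]
scene (0.87, array([0.60442008, 0.19237023, 0.202     ]))
[ 0.52042354 -0.16114312  0.136     ]
```

View pics/w5.png

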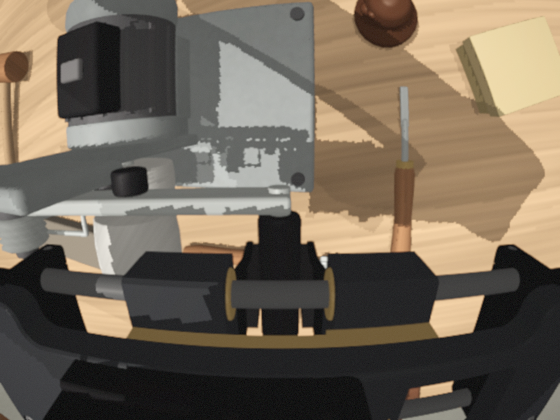

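The wrist view shows the handle gripped at (280,270) with the gouge and figure untouched. Force rose from 13 N to 28 N with almost no further motion, so the arm is against its stop, at the spring force expected there.

```bash
python3 -c "
from h import *
print(robot.current_ft_force(),robot.current_clock());print(robot.finish_job())"
```

```text
[-8.31086887 -2.86218607 28.27022248] 20.3917
the job is handed in; nothing more can be done
None
```

The work rest is drawn out to the end of its slide, the tension arm is gripped and held hard against its stop with about 27 N, and the job was handed in at 20.4 s; the verdict was not reported back.

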